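Screw the hose elbow into the clamped port: until it goes stiff, then twenty degrees more

TASK

Pick up the white hose elbow by its thumb grip, put it nose down into the steel port held in the bench clamp with its two lugs through the two slots, and screw it in clockwise until it goes stiff. From there tighten it gently another 20 degrees, no more, and let go, leaving it upright in the port. Do not force it anywhere, and leave the cup, the timer and the beaker where they stand.

Things in the scene. Friction and masses are not known exactly. Their poses are not given: they have to be found in the camera images.
- fitting_mid (a point): Centre of the loose white plastic hose elbow, 78 mm high, 90 g, standing upright on its nose on the worktop; on its axis, 39 mm above its underside. z along the axis (up), x along the hose tail. Heights above the underside: flange 27 to 31 mm (36 mm across), round body 31 to 48 (25 across), hose tail at 40 (14 thick, its end 46 mm out along +x).
- fitting: The same elbow; origin at the centre of its underside, same axes. Its foot: a round spigot 22 mm across, 0 to 27 mm up, chamfered 2 mm at the nose; two lugs on it along +x and -x, 8 to 14 mm up, 5 mm wide (along y), ends 16.2 mm from the axis. Either lug may enter either slot of the port (a half turn changes only where the tail points).
- fitting_grip (a point): Middle of the elbow's thumb grip, a flat upright plate on top, on the axis, 63 mm above the underside: the plate is 48 to 78 mm up, 30 mm long (along x), 14 mm thick (along y). Pinch it across the 14 mm, finger tips no lower than 49 mm above the underside.
- clamp: The fixed bench clamp: base plate 116 x 116 x 12 mm, two aluminium jaws 46 mm high at +y and -y, screw on the -y side; origin at the centre of its underside, z up. It holds the upright steel port, a round barrel 52 mm across, 64 mm high over all.
- port_mouth (a point): Centre of the port's mouth, on its axis, 64 mm above the worktop; axes of the clamp. Bore 24.4 mm, lip 6 mm thick with two open opposite slots 8 mm wide for the lugs. They lie near the clamp's x axis, but the barrel may be turned in the jaws by up to 0.3 rad either way (not in this reading): see them from above, or turn the elbow with its lugs resting on the lip until they drop in.
- port_seat (a point): On the port's axis, 22 mm below the mouth: where the elbow's underside comes to when the lugs drop through the slots (20 to 22 mm; with the lugs resting on the lip it is 8 mm below the mouth). Then it threads in clockwise seen from above, sinking 2 mm per radian, with 1.5 mm of vertical play; anticlockwise it meets a wall.
- seat (a joint): Stiff sealing ring inside the port: rad turned clockwise by the lugs, 0 at the start, hard stop at 0.8. After the drop the elbow turns easily for 0.25 to 0.5 rad (unknown, and 0.1 rad of play in the slots), then the lugs meet the ring: from there it goes on turning with them, resisting with 0.22 N m, and stays where it is left. Its value is the angle tightened since it went stiff.
- cup_mid (a point): Bystander: small white sample cup, 52 mm across, 36 mm high; its centre, half-way up. Leave alone.
- timer_mid (a point): Bystander: white timer, 46 x 68 mm, 64 mm high; its centre, half-way up. Leave alone.
- beaker_mid (a point): Bystander: small empty glass beaker, 53 mm across, 68 mm high; its centre, half-way up. Leave alone.
Not all that is in view belongs to the job. Leave any orange or purple look-alike of the fitting alone.

How it is judged:
On the way, in this order (a step that is already met when the one before it is completed fails the run):
1. the elbow is in the port with its lugs dropped through the slots, not yet tight (horizontal distance between fitting_mid and port_mouth below 0.004 m and z of fitting_mid in the frame of port_mouth below 0.0195 m and value of joint seat below 0.03 rad), for 0.1 s.
2. the elbow has been screwed in until the sealing ring resists and moves (horizontal distance between fitting_mid and port_mouth below 0.004 m and z of fitting_mid in the frame of port_mouth below 0.0195 m and value of joint seat above 0.05 rad), for 0.05 s.
At the end, for the whole second after the job is handed in: The elbow stands in the port, released and at rest: axis within 4 mm of the port's axis and within 0.1 rad of upright, its lugs below the lip (its centre less than 19.5 mm above the mouth), and the sealing ring turned 0.23 to 0.47 rad (20 degrees give or take 7) past the point where it went stiff (horizontal distance between fitting_mid and port_mouth below 0.004 m and z of fitting_mid in the frame of port_mouth below 0.0195 m and angle between fitting_mid's own z axis and vertical below 0.1 rad and value of joint seat between 0.23 and 0.47 rad and linear speed of fitting below 0.02 m/s); the robot touches nothing.
It fails at once if overtightened: the sealing ring is turned more than 0.55 rad (value of joint seat above 0.55 rad).
It fails at once if the elbow is forced against the port or clamp with more than 40 N (contact force between fitting and clamp above 40 N).
It fails at once if the cup, the timer or the beaker is moved more than 20 mm (distance of any of cup_mid, timer_mid, beaker_mid from where it was at the start of the episode above 0.02 m).
It also fails if it takes over 64 s, if anything falls off the work surface, if the arm or the gripper's body presses on something with over 40 N, if the wrist force passes 120 N, or if a joint passes its speed limit or range.

ROBOT

A 6-joint arm with a two-finger parallel gripper is mounted at the origin on a cart in front of the work surface, level with it; the furniture and walls round the work are solid. World frame = base frame: x ahead of the robot, y to its left, z up, the work surface at z = 0. Lengths are in m, angles in rad, forces in N, time in s.
With the tool pointing down it reaches from about 0.375 to 0.975 m from the base axis. Payload 3.8 kg.
Tool frame: the origin (TCP) lies midway between the tips of the shut fingers; the grasp point (between the pads) lies 19 mm behind it (manip.grip_point_offset is the z of the grasp point in the tool frame, in m); z points along the fingers, y is the line along which they close (so a half turn about z gives the same grasp; the last joint's range is limited). The gripper opens to 85 mm and grips with 20 to 120 N. Pads are 22 mm wide; open, the fingers measure 114 mm over their backs; the gripper's body (76 mm by 85 mm) begins 54 mm behind the grasp point. The pads swing forward as they close: fully open they stand 13 mm farther back than shut.
Start: joints at [1.076, 0.264, 1.604, -0, 1.274, -0.037], TCP at [0.298, 0.605, 0.231] pointing down, gripper open.
Joint ranges: [-2.63, 2.63], [-0.94, 2.18], [0.31, 2.57], [-1.31, 4.45], [0, 2.66], [-2.55, 2.55]. Speed limits (rad/s): [2.57, 2.57, 3.14, 3.14, 3.14, 3.14].

INTERFACE

Orientations are given as a rotation vector (axis times angle).
In Python, from workcell import manip, imaging, job gives the robot as it stands.
- The arm moves only by the tool move_arm, never from a script. Its argument "steps" is a list of rows, each a list of 2 entries, a list of its own where there are three numbers: the shift along the tool's x, y, z in cm, then the turn about the tool's z in rad. In form: [[[x, y, z], turn], ...]. A call has 1 to 8 rows; each row shifts and turns the commanded pose from where the row before left it, along the tool's axes as they then stand; what a row does not reach is not made up. A row lasts 1/10 s, in which the tool goes at most 50 mm and 8.59 degrees, less where a joint would pass 70% of its speed; a pose out of reach is approached as far as the arm can. A call with a gripper value outside its range is refused whole. "claw" is the closure, from 0 (fully open) to 1 (shut), set as the call begins (left out, the last holds). The fingers move at their own pace and stop on an object; the grip force is fixed at half the most. Time passes only in rows, so rows that do not move let the fingers close. It gives the time, the measured TCP pose, the force, the opening and the grip force at its end, in the units of the state.
- manip.observe(): the state, without advancing time (a new reading comes with each control period).
- imaging.read_camera(name): name is "scene" or "top" or "wrist"; returns a dict with "frame" (400x640x3 uint8, red, green, blue), "intrinsics" (3x3 intrinsics, pixels), "R" (3x3) and "t" (3): a world point X has camera coordinates R X + t. Camera axes: x right, y down, z forward; pixel columns grow to the right and rows downward; lengths in m; the calibration is good to about 2 mm. A picture is of the moment at which its call begins. There is no depth.
- job.job_done(): hands the job in; it is judged then, once.
The state is a dict: "t": time; "q": joint angles; "joint_velocities": joint speeds; "joint_torque": joint torques, N m; "tool_pos": TCP position; "tool_rot": TCP orientation; "force": force on the tool from outside, world axes, zero at the start; "torque": the same for the moment, N m; "opening": finger opening in m; "grip_force": force on a finger pad.
Only numpy, scipy, OpenCV 4.12 (cv2) and the standard library are available. Lean on these libraries where they do the work, as an engineer would, in place of code of your own. Each camera call takes 0.05 s, during which the arm holds its last target. There are 200 camera calls.

## Working session

There is one attempt and no reset: what is moved stays moved. The work goes in short steps, Python scripts to look and compute and a tool call to move; the robot and the scene stay as the last step left them, time stands still between calls to the robot, and variables do not carry over. Pictures are saved under pics/ and viewed, at most 10 in all, crops included, and the job is handed in when it is done.

Besides the shell and the picture viewer there is one more tool, called after ">>>" in YAML: its name, and indented under it one key for each argument. move_arm: Moves the arm, as the interface text tells. Its arguments: {"type":"object","properties":{"steps":{"type":"array","items":{"type":"array"}},"claw":{"type":"number"}},"required":["steps"]}

```bash
mkdir -p pics
python3 - <<'E'
from workcell import manip, imaging, job
import cv2,numpy as np,pickle
s=manip.observe();print({k:np.round(v,3) for k,v in s.items()}, manip.grip_point_offset)
d={}
for n in("scene","top","wrist"):
    c=imaging.read_camera(n);d[n]=c
    print(n,np.round(c["intrinsics"],1).tolist(),np.round(-c["R"].T@c["t"],3),np.round(c["R"],2).tolist())
pickle.dump(d,open("d0.pkl","wb"))
for n in ("scene","top"):
    cv2.imwrite(f"pics/{n}0.png",cv2.cvtColor(d[n]["frame"],cv2.COLOR_RGB2BGR))
E
```

```text
{'t': np.float64(0.0), 'q': array([ 1.076,  0.265,  1.605, -0.   ,  1.274, -0.037]), 'joint_velocities': array([-0.   , -0.001, -0.001, -0.001, -0.   ,  0.001]), 'joint_torque': array([ 1.0000e-03, -5.1510e+01, -3.6732e+01, -0.0000e+00,  1.3000e-02,
       -0.0000e+00]), 'tool_pos': array([0.298, 0.605, 0.23 ]), 'tool_rot': array([-7.130e-01, -3.059e+00,  3.000e-03]), 'force': array([-0.68 , -0.677, -0.674]), 'torque': array([ 0.036,  0.006, -0.03 ]), 'grip_force': np.float64(0.0), 'opening': np.float64(0.086)} -0.0187
scene [[438.1, 0.0, 317.1], [0.0, 438.1, 197.5], [0.0, 0.0, 1.0]] [-0.22  -0.617  0.6  ] [[0.6, -0.8, 0.0], [-0.37, -0.28, -0.88], [0.7, 0.53, -0.47]]
top [[492.3, 0.0, 313.2], [0.0, 492.3, 197.1], [0.0, 0.0, 1.0]] [ 0.337 -0.066  1.225] [[0.0, -1.0, -0.01], [-0.99, 0.0, -0.17], [0.17, 0.01, -0.98]]
wrist [[315.3, 0.0, 315.1], [0.0, 315.3, 197.5], [0.0, 0.0, 1.0]] [0.23  0.639 0.372] [[0.44, 0.9, -0.0], [0.86, -0.42, 0.3], [0.27, -0.13, -0.95]]
```

View pics/scene0.png

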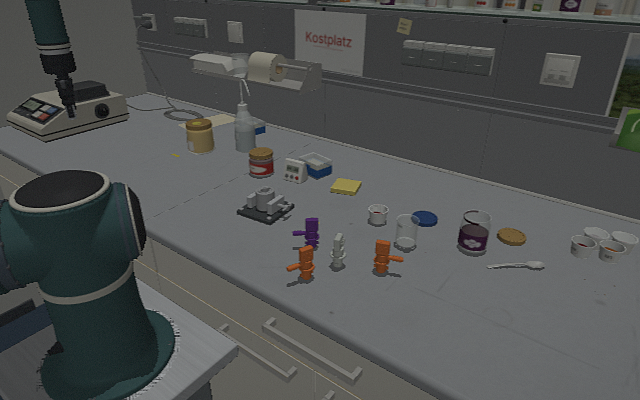

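View pics/top0.png

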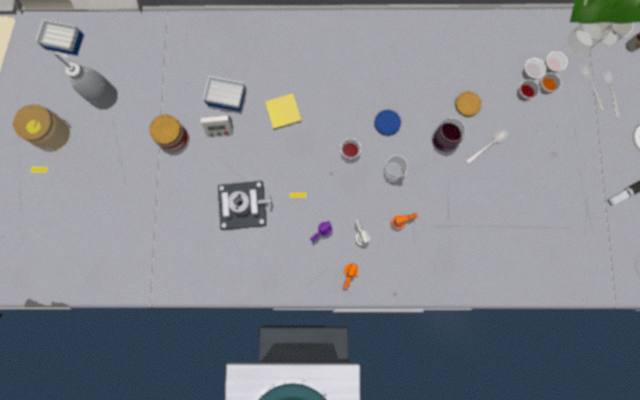

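The white elbow is at scene (338,252) and top (361,236). The look-alikes are orange at top (400,221) and (350,272), and purple at (322,231). Only the white one fits the description. The clamp with the port is at top (242,204). I'll enlarge both to confirm.

```bash
cat > h.py <<'E'
import numpy as np,cv2
def ray(c,u,v,z):
    K,R,t=c["intrinsics"],np.array(c["R"]),np.array(c["t"])
    o=-R.T@t; d=R.T@np.linalg.solve(K,[u,v,1.]); return o+d*(z-o[2])/d[2]
def proj(c,X):
    p=c["intrinsics"]@(np.array(c["R"])@X+c["t"]); return p[:2]/p[2]
def save(n,im): cv2.imwrite(f"pics/{n}.png",cv2.cvtColor(im,cv2.COLOR_RGB2BGR))
E
python3 - <<'E'
import pickle;from h import *
d=pickle.load(open("d0.pkl","rb"));T=d["top"]["frame"];S=d["scene"]["frame"]
z=lambda im,r,c,h,w,k:cv2.resize(im[r:r+h,c:c+w],None,fx=k,fy=k,interpolation=cv2.INTER_CUBIC)
a=z(T,176,210,66,66,6);b=z(T,205,328,66,66,6)
e=z(S,225,310,33,66,6)[:,:396]
f=z(S,180,232,33,66,6)
save("crop0",np.vstack([np.hstack([a,b]),np.hstack([f,e])]))
c=d["top"]
print("clamp base corners z12",[ray(c,*p,.012).round(3) for p in((219,183),(264,182),(267,227),(221,230))])
print("port",ray(c,239,203,.064).round(3))
print("el grip top",ray(c,362,238,.078).round(3))
E
```

```text
clamp base corners z12 [array([0.586, 0.187, 0.012]), array([0.588, 0.074, 0.012]), array([0.474, 0.064, 0.012]), array([0.467, 0.178, 0.012])]
port [0.526 0.127 0.064]
el grip top [ 0.441 -0.165  0.078]
```

View pics/crop0.png

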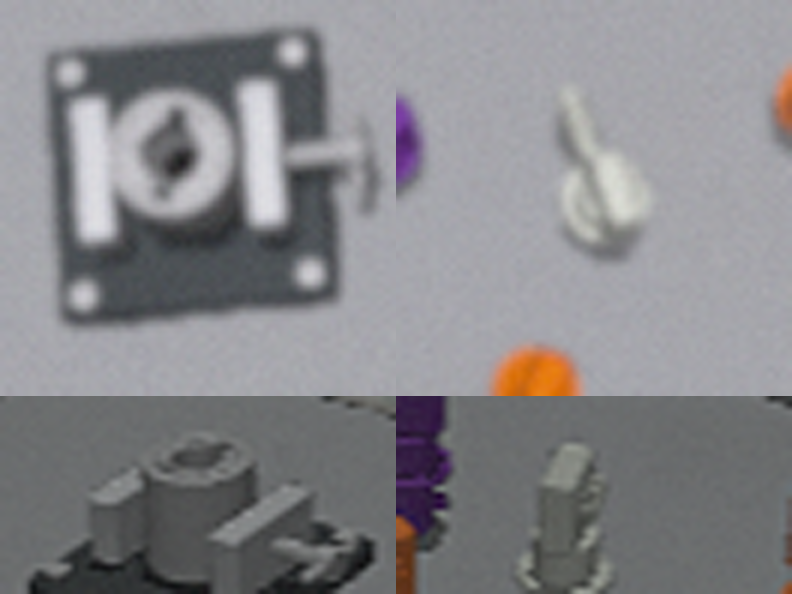

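```bash
cat >> h.py <<'E'
from scipy.spatial.transform import Rotation as Ro
def toolR(s): return Ro.from_rotvec(s["tool_rot"]).as_matrix()
E
python3 - <<'E'
import pickle;from h import *
from workcell import manip
d=pickle.load(open("d0.pkl","rb"));c=d["top"]
pl=ray(c,365,235.8,.078);fl=ray(c,362,240,.029);tp=ray(c,356.7,220.3,.04)
print(pl.round(3),fl.round(3),tp.round(3),np.linalg.norm((tp-fl)[:2]),np.arctan2(*(tp-fl)[1::-1]),np.arctan2(*(tp-pl)[1::-1]))
print("port",ray(c,238.7,201.8,.064).round(3))
s=manip.observe();R=toolR(s);print(R.round(3)); print("x,y heading",np.arctan2(R[1,0],R[0,0]),np.arctan2(R[1,1],R[0,1]))
w=d["wrist"];Rc=np.array(w["R"]);o=-Rc.T@w["t"];print("cam in tool",R.T@(o-s["tool_pos"]),(Rc@R).round(2).tolist())
tgt=pl.copy();tgt[2]=.23;print("shift tool",R.T@(tgt-s["tool_pos"])*100)
for n,p in dict(cup=(350,150),timer=(217,127),beaker=(396,170)).items(): print(n,ray(c,*p,.05).round(3))
E
```

```text
[ 0.446 -0.172  0.078] [ 0.441 -0.169  0.029] [ 0.488 -0.156  0.04 ] 0.04852183716558627 0.2719574671494417 0.3691294038135137
port [0.529 0.128 0.064]
[[-0.897  0.442 -0.001]
 [ 0.442  0.897 -0.002]
 [ 0.    -0.002 -1.   ]]
x,y heading 2.6837124698651293 1.112916269994003
cam in tool [ 0.07589527  0.00034933 -0.14192965] [[-0.0, 1.0, 0.0], [-0.95, -0.0, -0.3], [-0.3, -0.0, 0.95]]
shift tool [-47.64356265 -63.13244378   0.13300937]
cup [ 0.661 -0.141  0.05 ]
timer [0.72  0.189 0.05 ]
beaker [ 0.61  -0.253  0.05 ]
```

The crop confirms that the white elbow (top 362,238, plate and tail along heading ~0.3 rad) is the fitting. Its measured tail length of 48 mm fits the given size. The port is at (0.529, 0.128), with its slots near heading -0.17. Moving above the elbow now.

>>> move_arm:
  steps:
    - [[-3,-3.94,0],0]
    - [[-3,-3.94,0],0]
    - [[-3,-3.94,0],0]
    - [[-3,-3.94,0],0]
    - [[-3,-3.94,0],0]
    - [[-3,-3.94,0],0]
    - [[-3,-3.94,0],0]
    - [[-3,-3.94,0],0]
  claw: 0.25

```text
t: 0.95
tool_pos: [0.374, 0.2148, 0.2311]
tool_rot: [0.712, 3.06, -0.0]
force: [0.7, -0.4, 0.7]
opening: 0.0642
grip_force: 0.0
```

>>> move_arm:
  steps:
    - [[-3,-3.94,0],0]
    - [[-3,-3.94,0],0]
    - [[-3,-3.94,0],0]
    - [[-3,-3.94,0],0]
    - [[-3,-3.94,0],0]
    - [[-3,-3.94,0],0]
    - [[-3,-3.94,0],0]
    - [[-2.6,-3.94,0],0]

```text
t: 1.75
tool_pos: [0.4467, -0.1726, 0.2313]
tool_rot: [0.714, 3.059, 0.0]
force: [1.0, 1.2, 1.0]
opening: 0.0644
grip_force: 0.0
```

>>> move_arm:
  steps:
    - [[0,0,1],-0.149]
    - [[0,0,1],-0.149]
    - [[0,0,1],-0.149]
    - [[0,0,1],-0.149]
    - [[0,0,1],-0.149]
    - [[0,0,0],0]

```text
t: 2.35
tool_pos: [0.4452, -0.1698, 0.1794]
tool_rot: [0.45, -3.106, -0.003]
force: [0.2, 0.2, -0.9]
opening: 0.0645
grip_force: 0.0
```

Run:
```python
import pickle;from h import *
from workcell import manip,imaging
s=manip.observe();w=imaging.read_camera("wrist");pickle.dump((s,w),open("d1.pkl","wb"))
R=toolR(s);print(s["t"],s["q"].round(2),s["tool_pos"].round(4),"yhead",np.arctan2(R[1,1],R[0,1]))
for z in(.04,.078):print(proj(w,np.array([.444,-.17,z])))
save("wr1",w["frame"])
```

```text
2.35 [-0.42 -0.07  2.07  0.    1.15 -2.27] [ 0.4452 -0.1698  0.1794] yhead 1.858247635623532
[315.32744691 183.69049417]
[315.44550117 195.66643093]
```

View pics/wr1.png

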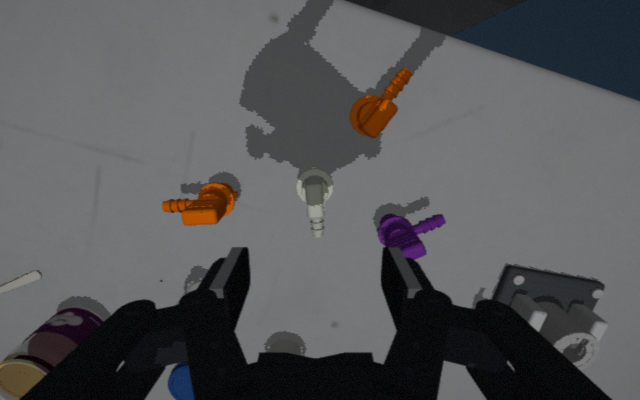

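The white elbow sits at (315,188) with its tail end at (318,235), straight between the open fingers. Now refining with a mask.

Run:
```python
import pickle;from h import *
s,w=pickle.load(open("d1.pkl","rb"));g=cv2.cvtColor(w["frame"],cv2.COLOR_RGB2GRAY)
sub=g[160:250,285:350];print(np.array(g[160:245:5,295:340:4]))
save("el1",cv2.resize(w["frame"][160:245,275:360],None,fx=6,fy=6,interpolation=cv2.INTER_CUBIC))
```

```text
[[ 75  73  75  73  73  72  73  72  74  73  73  75]
 [ 73  73  74  73  74  72  73  72  74  75  72  73]
 [119  80  72  78  92  94  92  69  73  74  81 120]
 [120  73  94  94  84  79  91  94  91 114 119 120]
 [118 153  90  63  65  66  66  65  94  91 120 120]
 [122 158  74  78  85  88  87  89  82 134 121 120]
 [119 158 153  85  93  92  90  91 101 158 118 118]
 [119 145 153  84  93  93  92  94 149 125 120 120]
 [117 119 145  85  92  92  91  91 122 118 118 118]
 [119 119 120 111 101 148 127 118 121 119 118 119]
 [120 120 117 106 154 157 154 119 118 120 122 119]
 [120 121 120 106 155 154 152 116 119 119 119 118]
 [118 120 119 119  90 140 132  83 118 118 118 120]
 [118 119 119 118 112 138 139 103 118 119 118 116]
 [118 119 119 119 113 107 125 108 119 117 119 120]
 [120 120 119 120 118 130 140 112 119 119 120 120]
 [120 119 119 119 120 119 118 118 120 119 120 119]]
```

View pics/el1.png

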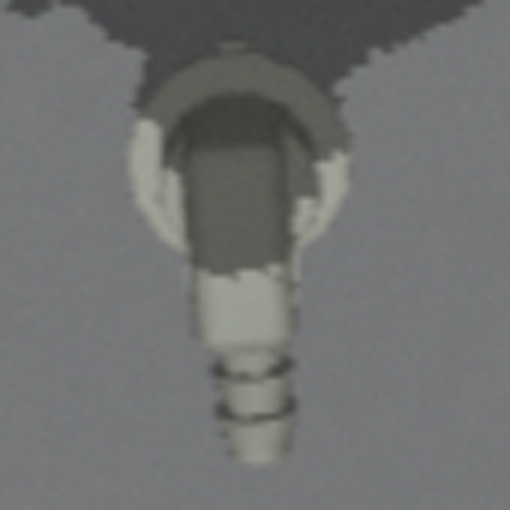

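Run:
```python
import pickle;from h import *
s,w=pickle.load(open("d1.pkl","rb"));f=lambda a,b,z:ray(w,275+a/6-.4,160+b/6-.4,z)
a,b=f(236,147,.078),f(246,345,.078);t=f(260,455,.040);fl=f(240,60,.031),f(130,165,.031),f(350,165,.031)
print(a,b,np.linalg.norm(a-b),"mid",(a+b)/2,"head",np.arctan2(*(b-a)[1::-1]))
print("flange",np.linalg.norm(fl[1]-fl[2]),(fl[1]+fl[2])/2,fl[0]);m=(a+b)/2
print("tail",t,np.linalg.norm((t-m)[:2]),np.arctan2(*(t-m)[1::-1]))
R=toolR(s);m[2]=.053;print("shift cm",R.T@(m-s["tool_pos"])*100)
```

```text
[ 0.4350807  -0.17389256  0.078     ] [ 0.46169251 -0.1646437   0.078     ] 0.028173214641333457 mid [ 0.44838661 -0.16926813  0.078     ] head 0.3344880040882899
flange 0.03503598404874854 [ 0.44968722 -0.16902076  0.031     ] [ 0.43334068 -0.17383471  0.031     ]
tail [ 0.49310045 -0.15286981  0.04      ] 0.04762597077220506 0.35150883804106664
shift cm [-0.35421774 -0.07067486 12.63971667]
```

>>> move_arm:
  steps:
    - [[-0.3,-0.07,2],-0.056]
    - [[0,0,4],0]
    - [[0,0,4],0]
    - [[0,0,2.6],0]
    - [[0,0,0],0]
    - [[0,0,0],0]

```text
t: 3.0
tool_pos: [0.4501, -0.1703, 0.0559]
tool_rot: [-0.534, 3.096, -0.0]
force: [1.3, -0.8, -0.1]
opening: 0.0637
grip_force: 0.0
```

>>> move_arm:
  steps:
    - [[0,0,0],0]
    - [[0,0,0],0]
    - [[0,0,0],0]
    - [[0,0,0],0]
    - [[0,0,0],0]
    - [[0,0,0],0]
    - [[0,0,0],0]
    - [[0,0,0],0]
  claw: 1

```text
t: 3.8
tool_pos: [0.4508, -0.1706, 0.0567]
tool_rot: [-0.536, 3.094, -0.002]
force: [-1.0, 1.0, 7.3]
opening: 0.013
grip_force: 59.2
```

>>> move_arm:
  steps:
    - [[0,0,-0.5],0]
    - [[0,0,-2],0]
    - [[0,0,-4],0]
    - [[0,0,-4],0]
    - [[0,0,-1.5],0]
    - [[0,0,0],0]

```text
t: 4.4
tool_pos: [0.4519, -0.1711, 0.1787]
tool_rot: [-0.535, 3.09, -0.006]
force: [-0.2, 1.0, -1.4]
opening: 0.0128
grip_force: 58.6
```

>>> move_arm:
  steps:
    - [[-2,2.1,0],0]
    - [[-3.1,3.3,0],0]
    - [[-3.1,3.3,0],0]
    - [[-3.1,3.3,0],0]
    - [[-3.1,3.3,0],0]
    - [[-3.1,3.3,0],0]
    - [[-3.1,3.3,0],0]
    - [[-1.5,1.5,0],0]

```text
t: 5.2
tool_pos: [0.5788, 0.1277, 0.173]
tool_rot: [0.54, -3.092, -0.001]
force: [-0.1, -0.8, -1.3]
opening: 0.0124
grip_force: 58.7
```

>>> move_arm:
  steps:
    - [[0,0,0],0.13]
    - [[0,0,0],0.13]
    - [[0,0,0],0.13]
    - [[0,0,0],0.12]
    - [[0,0,0],0]
    - [[0,0,0],0]
    - [[0,0,0],0]

```text
t: 5.9
tool_pos: [0.5787, 0.1241, 0.1745]
tool_rot: [-0.259, -3.13, 0.001]
force: [0.2, -0.8, -1.0]
opening: 0.0128
grip_force: 58.7
```

Run:
```python
import pickle;from h import *
from workcell import manip,imaging
s=manip.observe();w=imaging.read_camera("wrist");t=imaging.read_camera("top");pickle.dump((s,w,t),open("d2.pkl","wb"))
R=toolR(s);print(s["t"],s["q"].round(2),s["tool_pos"].round(4),"yhead",np.arctan2(R[1,1],R[0,1]),R[:,2],s["force"],s["opening"])
u,v=proj(w,np.array([.529,.128,.064])).round().astype(int);print(u,v)
f=w["frame"];save("wr2",np.hstack([f[:,:320],f[:,320:]])[:, :]);save("port2",cv2.resize(f[max(v-55,0):v+55,u-65:u+65],None,fx=6,fy=5,interpolation=cv2.INTER_CUBIC) if 0 else cv2.resize(f[max(v-50,0):v+50,u-65:u+65],None,fx=6,fy=6,interpolation=cv2.INTER_CUBIC))
```

```text
5.9 [ 0.17  0.15  1.85 -0.    1.15 -1.24] [0.5787 0.1241 0.1745] yhead 1.4056554649107975 [-1.20914974e-03 -3.37930703e-04 -9.99999212e-01] [ 0.22462602 -0.75307277 -0.97440734] 0.012845576295004922
310 133
```

View pics/wr2.png

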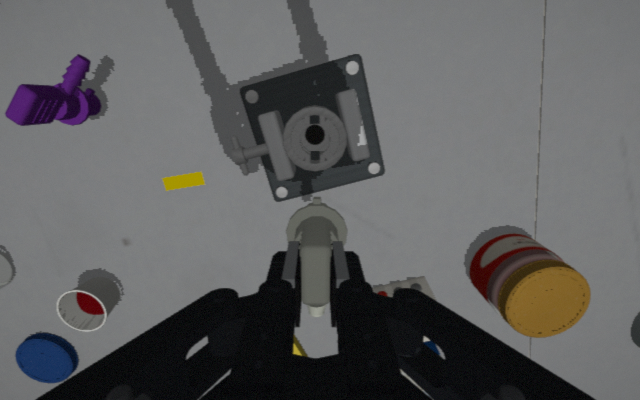

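View pics/port2.png

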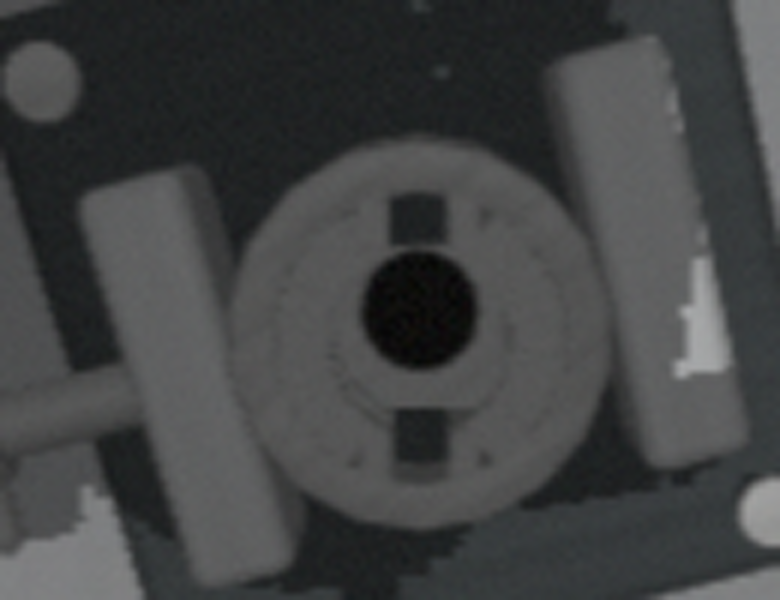

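The port mouth is centred at about (314.5,138), with slots at (314.7,115) and (315,163), so the slot axis is nearly vertical in the image. The elbow is held with its flange at about (317,226), a lug showing at (317,201), and its tail end at (317,312).

Run:
```python
import pickle;from h import *
s,w,t=pickle.load(open("d2.pkl","rb"));g=cv2.cvtColor(w["frame"],cv2.COLOR_RGB2GRAY)
f=lambda a,b,z=.064:ray(w,245+a/6-.42,83+b/6-.42,z)
c=(f(230,332)+f(608,332))/2;c2=(f(419,140)+f(419,525))/2
print("centre",c,c2,"diam",np.linalg.norm(f(230,332)-f(608,332)),np.linalg.norm(f(419,140)-f(419,525)))
a,b=f(420,480),f(418,193);print("slots",a,b,(a+b)/2,np.linalg.norm(a-b),"head",np.arctan2(*(a-b)[1::-1]))
a,b=f(420,440),f(418,218);print("slot mid head",np.arctan2(*(a-b)[1::-1]))
print("slot mids px, centres of dark blobs")
print("col310",g[190:250:2,310]);print("col317",g[190:250:2,317])
for r in(216,222,228,234):print(r,g[r,280:354:2])
for r in(300,306,310,314,318):print(r,g[r,300:336:1])
```

```text
centre [0.53309229 0.13115351 0.064     ] [0.5339031  0.13102001 0.064     ] diam 0.04995014447039492 0.05038271988741235
slots [0.55264578 0.12800778 0.064     ] [0.51553195 0.13397581 0.064     ] [0.53408887 0.1309918  0.064     ] 0.03759060821555097 head -0.15943828473824614
slot mid head -0.1573666997567627
slot mids px, centres of dark blobs
col310 [ 31  29  77  82 102  90 123  69  95 101 100  98 100  91  70  69  70  67
  69  69  71  71  70  71  73  72  70  73  82  93]
col317 [ 51 116 124 110  75 100  98  79  95  99  97  98  99  80  71  69  70  70
  71  70  72  73  70  73  74  70  72  74  81  94]
216 [130 128 127 128 128 118  82  97  98 100 100  98  99 100  98  91  80  82
  79  78  79  82  97  97 100  99 101  99  99  97  81 116 128 129 128 128
 125]
222 [127 128 127 128 115  98  99  99  99  98  89  67  67  68  70  70  70  70
  70  69  72  69  72  68  69  70  90  97  98 100  97  99  98 126 127 126
 127]
228 [126 128 129 109  98  98 100  99  81  64  66  68  66  70  69  69  70  69
  72  70  73  70  70  68  66  66  68  67  80  99  99  98  99  98 126 125
 128]
234 [127 128 127 116  9
[... 151 characters left out ...]
2 94 95 97 99 97 98 97 98 97 97 98 98 98 97 97 95 97 96 98
 98 94 93 89 86 70 24 13 15 14 18 17]
306 [ 48  95 123 124 124 124 121 114 113 115 105  95  88  81  81  79  78  77
  83  83  88 103 118 130 127 123 124 127 124 106  59  20  13  16  16  14]
310 [ 65 106 125 126 126 126 125 125 122 119 128 137 142 144 148 152 152 153
 151 150 146 141 132 124 120 126 127 126 124 112  78  27  15  16  12  13]
314 [ 82 122 125 127 126 126 127 127 124 123 126 133 142 148 150 152 154 151
 149 144 139 136 129 123 122 125 126 126 124 122  97  34  15  18  18  14]
318 [ 88 124 127 127 125 124 125 126 126 125 125 127 126 126 125 124 123 126
 125 124 125 127 124 124 125 124 126 125 125 121 101  42  17  12  15  15]
```

Run:
```python
import pickle;from h import *
s,w,t=pickle.load(open("d2.pkl","rb"));R=toolR(s);P=s["tool_pos"]
z=.1488;tl=lambda p:(R.T@(p-P)*1000).round(1)
l,r,fr=ray(w,286.7,229,z),ray(w,347.5,229,z),ray(w,317.1,205.2,z)
print("flange width",np.linalg.norm(l-r),"l r front in tool mm",tl(l),tl(r),tl(fr))
tip=ray(w,316.2,315,.158);print("tail tip",tl(tip))
lug=ray(w,317,199,.1178+.014);print("lug",tl(lug))
port=np.array([.534,.131,.064]);print("port in tool",tl(port), "head y now",np.arctan2(R[1,1],R[0,1]))
```

```text
flange width 0.035013612408028215 l r front in tool mm [  4.1 -16.3  25.8] [ 4.1 18.7 25.7] [18.6  1.2 25.8]
tail tip [-47.5   0.7  16.5]
lug [16.8  1.2 42.8]
port in tool [ 45.1  -0.5 110.6] head y now 1.4056554649107975
```

>>> move_arm:
  steps:
    - [[2.2,-0.08,0],0]
    - [[2.28,-0.08,0],0]
    - [[0,0,2],0]
    - [[0,0,2],0]
    - [[0,0,0.4],0]
    - [[0,0,0],0]
    - [[0,0,0],0]

```text
t: 6.7
tool_pos: [0.5354, 0.1305, 0.1321]
tool_rot: [0.261, 3.13, 0.0]
force: [-0.1, 1.0, -0.7]
opening: 0.0132
grip_force: 58.7
```

Run:
```python
import pickle;from h import *
from workcell import manip,imaging
s=manip.observe();w=imaging.read_camera("wrist");sc=imaging.read_camera("scene");pickle.dump((s,w,sc),open("d3.pkl","wb"))
R=toolR(s);print(s["t"],s["tool_pos"].round(4),s["force"].round(1))
u,v=proj(w,np.array([.532,.13,.08])).round().astype(int);a,b=proj(sc,np.array([.532,.13,.08])).round().astype(int)
z=lambda im,x,y:cv2.resize(im[max(y-50,0):max(y-50,0)+100,x-50:x+50],(390,390),interpolation=cv2.INTER_CUBIC)
save("p3",np.hstack([cv2.resize(w["frame"][60:260,u-100:u+100],(400,400),interpolation=cv2.INTER_CUBIC)[:390],z(sc["frame"],a,b)]));print(u,v,a,b)
```

```text
6.7 [0.5354 0.1305 0.1321] [-0.1  1.  -0.7]
313 214 264 184
```

View pics/p3.png

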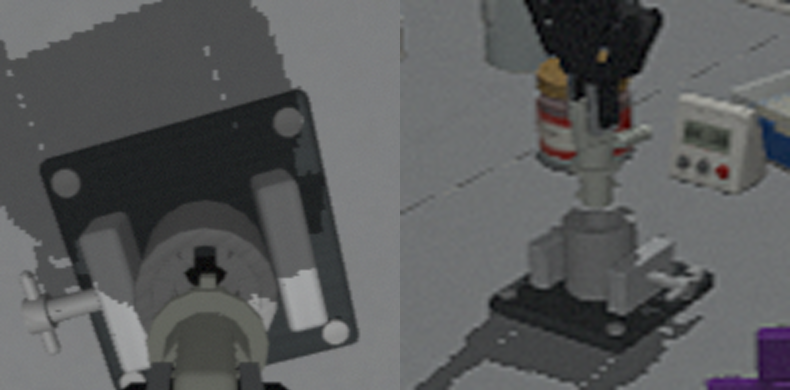

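The lug is in line with the near slot and the elbow is centred over the port, with its nose about 11 mm above the mouth. Lowering gently.

>>> move_arm:
  steps:
    - [[0,0,0.6],0]
    - [[0,0,0.6],0]
    - [[0,0,0.3],0]
    - [[0,0,0],0]
    - [[0,0,0],0]

```text
t: 7.3
tool_pos: [0.5345, 0.1303, 0.116]
tool_rot: [-0.262, -3.13, 0.0]
force: [-0.0, 0.7, -1.7]
opening: 0.013
grip_force: 58.7
```

>>> move_arm:
  steps:
    - [[0,0,0.2],0]
    - [[0,0,0.2],0]
    - [[0,0,0],0]
    - [[0,0,0],0]

```text
t: 7.7
tool_pos: [0.5346, 0.1304, 0.1122]
tool_rot: [-0.262, -3.131, 0.0]
force: [0.8, -0.9, -1.3]
opening: 0.0128
grip_force: 58.7
```

>>> move_arm:
  steps:
    - [[0,0,0.2],0]
    - [[0,0,0.2],0]
    - [[0,0,0],0]
    - [[0,0,0],0]

```text
t: 8.1
tool_pos: [0.5346, 0.1304, 0.1081]
tool_rot: [-0.262, -3.13, 0.0]
force: [0.4, -0.3, -0.9]
opening: 0.0128
grip_force: 58.7
```

>>> move_arm:
  steps:
    - [[0,0,0.2],0]
    - [[0,0,0.2],0]
    - [[0,0,0.2],0]
    - [[0,0,0],0]
    - [[0,0,0],0]

```text
t: 8.6
tool_pos: [0.5346, 0.1304, 0.1021]
tool_rot: [-0.262, -3.13, 0.0]
force: [0.4, -0.7, -1.1]
opening: 0.0126
grip_force: 58.7
```

>>> move_arm:
  steps:
    - [[0,0,0.1],0]
    - [[0,0,0],0]
    - [[0,0,0],0]

```text
t: 8.9
tool_pos: [0.5347, 0.1304, 0.1013]
tool_rot: [0.262, 3.131, 0.0]
force: [-0.1, 0.4, -0.6]
opening: 0.0126
grip_force: 58.7
```

>>> move_arm:
  steps:
    - [[0,0,0.1],0]
    - [[0,0,0],0]
    - [[0,0,0],0]

```text
t: 9.2
tool_pos: [0.5347, 0.1303, 0.1002]
tool_rot: [-0.262, -3.131, 0.0]
force: [-0.4, -0.3, -0.9]
opening: 0.0128
grip_force: 58.7
```

>>> move_arm:
  steps:
    - [[0,0,0.1],0]
    - [[0,0,0],0]
    - [[0,0,0],0]

```text
t: 9.5
tool_pos: [0.5347, 0.1304, 0.0992]
tool_rot: [-0.262, -3.131, 0.0]
force: [0.6, 0.2, -1.3]
opening: 0.0131
grip_force: 58.7
```

>>> move_arm:
  steps:
    - [[0,0,0.1],0]
    - [[0,0,0],0]
    - [[0,0,0],0]

```text
t: 9.8
tool_pos: [0.5349, 0.1304, 0.0986]
tool_rot: [0.262, 3.13, 0.0]
force: [-1.1, -0.6, 1.8]
opening: 0.0126
grip_force: 59.1
```

Run:
```python
from workcell import manip
s=manip.observe();print(s["force"].round(2),s["torque"].round(3),s["q"].round(4),s["tool_pos"].round(4))
```

```text
[-1.13 -0.58  1.85] [-0.05   0.114 -0.018] [ 0.1939  0.1512  1.9999  0.      0.99   -1.21  ] [0.5349 0.1304 0.0986]
```

```bash
cat > o.py <<'E'
from h import *
from workcell import manip
s=manip.observe();R=toolR(s);print(round(float(s["t"]),2),"F",s["force"].round(1),"Tz",round(float(s["torque"][2]),3),"T",s["torque"].round(2),"head",round(float(np.arctan2(R[1,1],R[0,1])),4),"z",round(float(s["tool_pos"][2]),4),"q6",round(float(s["q"][5]),3),"tq6",round(float(s["joint_torque"][5]),3))
E
python3 o.py
```

```text
9.8 F [-1.1 -0.6  1.8] Tz -0.018 T [-0.05  0.11 -0.02] head 1.4039 z 0.0986 q6 -1.21 tq6 0.002
```

>>> move_arm:
  steps:
    - [[0,0,-0.03],0]
    - [[0,0,0.01],0.05]
    - [[0,0,0.01],0.05]
    - [[0,0,0],0]

```text
t: 10.2
tool_pos: [0.5349, 0.1305, 0.0985]
tool_rot: [0.418, 3.113, 0.001]
force: [-0.7, 1.4, 0.6]
opening: 0.013
grip_force: 58.9
```

```bash
python3 o.py
```

```text
10.2 F [-0.7  1.4  0.6] Tz 0.057 T [ 0.09 -0.06  0.06] head 1.3038 z 0.0985 q6 -1.11 tq6 0.35
```

>>> move_arm:
  steps:
    - [[0,0,0.01],0.05]
    - [[0,0,0.01],0.05]
    - [[0,0,0],0]

```text
t: 10.5
tool_pos: [0.5349, 0.1305, 0.0983]
tool_rot: [0.571, 3.089, 0.0]
force: [-0.2, 0.6, 1.5]
opening: 0.0126
grip_force: 58.9
```

```bash
python3 o.py
```

```text
10.5 F [-0.2  0.6  1.5] Tz -0.01 T [ 0.09 -0.04 -0.01] head 1.205 z 0.0983 q6 -1.011 tq6 0.348
```

>>> move_arm:
  steps:
    - [[0,0,0.01],0.05]
    - [[0,0,0],0]

```text
t: 10.7
tool_pos: [0.5348, 0.1303, 0.0982]
tool_rot: [0.647, 3.074, -0.0]
force: [-1.0, 1.2, 0.6]
opening: 0.0128
grip_force: 59.1
```

```bash
python3 o.py
```

```text
10.7 F [-1.   1.2  0.6] Tz -0.015 T [-0.07  0.1  -0.02] head 1.1557 z 0.0982 q6 -0.962 tq6 0.325
```

>>> move_arm:
  steps:
    - [[0,0,0.01],0.05]
    - [[0,0,0],0]

```text
t: 10.9
tool_pos: [0.5346, 0.13, 0.0981]
tool_rot: [-0.723, -3.057, 0.001]
force: [-0.5, -0.9, 2.9]
opening: 0.0126
grip_force: 59.1
```

```bash
python3 o.py
```

```text
10.9 F [-0.5 -0.9  2.9] Tz -0.036 T [-0.33  0.21 -0.04] head 1.1061 z 0.0981 q6 -0.912 tq6 0.334
```

>>> move_arm:
  steps:
    - [[0,0,0.01],0.05]
    - [[0,0,0],0]

```text
t: 11.1
tool_pos: [0.5345, 0.13, 0.098]
tool_rot: [-0.799, -3.038, 0.001]
force: [-1.0, -2.2, 3.7]
opening: 0.0128
grip_force: 59.3
```

```bash
python3 o.py
```

```text
11.1 F [-1.  -2.2  3.7] Tz 0.147 T [-0.47  0.4   0.15] head 1.0567 z 0.098 q6 -0.862 tq6 0.482
```

>>> move_arm:
  steps:
    - [[0,0,0],0.03]
    - [[0,0,0],0]

```text
t: 11.3
tool_pos: [0.5345, 0.13, 0.098]
tool_rot: [-0.844, -3.026, 0.001]
force: [-0.9, -3.0, 3.9]
opening: 0.0128
grip_force: 59.4
```

```bash
python3 o.py
```

```text
11.3 F [-0.9 -3.   3.9] Tz 0.248 T [-0.51  0.49  0.25] head 1.0267 z 0.098 q6 -0.833 tq6 0.383
```

>>> move_arm:
  steps:
    - [[0,0,0.01],0.03]
    - [[0,0,0],0]

```text
t: 11.5
tool_pos: [0.5345, 0.1301, 0.098]
tool_rot: [-0.89, -3.013, 0.001]
force: [-2.1, -2.7, 4.4]
opening: 0.0129
grip_force: 59.5
```

```bash
python3 o.py
```

```text
11.5 F [-2.1 -2.7  4.4] Tz 0.204 T [-0.63  0.49  0.2 ] head 0.9963 z 0.098 q6 -0.802 tq6 0.387
```

>>> move_arm:
  steps:
    - [[0,0,0.01],0.03]
    - [[0,0,0],0]

```text
t: 11.7
tool_pos: [0.5345, 0.1301, 0.0979]
tool_rot: [-0.935, -2.999, 0.001]
force: [-1.8, -2.9, 4.8]
opening: 0.0127
grip_force: 59.6
```

```bash
python3 o.py
```

```text
11.7 F [-1.8 -2.9  4.8] Tz 0.178 T [-0.62  0.54  0.18] head 0.9661 z 0.0979 q6 -0.772 tq6 0.363
```

>>> move_arm:
  steps:
    - [[0,0,0],0.04]
    - [[0,0,0],0.04]
    - [[0,0,0.01],0.03]
    - [[0,0,0],0]

```text
t: 12.1
tool_pos: [0.5344, 0.13, 0.0979]
tool_rot: [-1.099, -2.943, 0.001]
force: [-3.3, -2.4, 6.5]
opening: 0.0129
grip_force: 59.6
```

```bash
python3 o.py
```

```text
12.1 F [-3.3 -2.4  6.5] Tz 0.189 T [-0.58  0.65  0.19] head 0.856 z 0.0979 q6 -0.662 tq6 0.371
```

>>> move_arm:
  steps:
    - [[0,0,0],0.04]
    - [[0,0,0],0.04]
    - [[0,0,0.01],0.03]
    - [[0,0,0],0]

```text
t: 12.5
tool_pos: [0.5343, 0.13, 0.0978]
tool_rot: [-1.259, -2.878, 0.002]
force: [-3.2, -3.0, 6.1]
opening: 0.0128
grip_force: 59.6
```

```bash
python3 o.py
```

```text
12.5 F [-3.2 -3.   6.1] Tz 0.21 T [-0.62  0.65  0.21] head 0.746 z 0.0978 q6 -0.552 tq6 0.367
```

>>> move_arm:
  steps:
    - [[0,0,0],0.025]
    - [[0,0,0],0.025]
    - [[0,0,0],0]

```text
t: 12.8
tool_pos: [0.5342, 0.13, 0.0977]
tool_rot: [-1.33, -2.845, 0.002]
force: [-2.7, -3.2, 6.6]
opening: 0.013
grip_force: 59.6
```

```bash
python3 o.py
python3 - <<'E'
import pickle;from h import *
from workcell import manip,imaging
s=manip.observe();w=imaging.read_camera("wrist");g=cv2.cvtColor(w["frame"],cv2.COLOR_RGB2GRAY)
R=toolR(s);P=s["tool_pos"];save("x",w["frame"])
for r in(300,306,310,314):print(r,g[r,300:336:2])
E
```

```text
12.8 F [-2.7 -3.2  6.6] Tz 0.201 T [-0.61  0.7   0.2 ] head 0.6961 z 0.0977 q6 -0.502 tq6 0.342
300 [ 19  90  95  98 100 101 101 101 101 100 102 101 101  94  90  24  10  19]
306 [ 50 127 129 125 110 107  90  82  80  84  93 119 130 129 128  60   9  16]
310 [ 66 127 130 130 120 128 144 151 157 156 151 139 123 129 128  77  16  19]
314 [ 85 130 128 130 128 126 143 153 158 155 148 137 128 129 128 103  16  18]
```

>>> move_arm:
  steps:
    - [[0,0,0],0]
    - [[0,0,0],0]
    - [[0,0,0],0]
    - [[0,0,0],0]
    - [[0,0,0],0]
  claw: 0.3

```text
t: 13.35
tool_pos: [0.5347, 0.1305, 0.0973]
tool_rot: [-1.333, -2.844, -0.0]
force: [0.4, -0.0, -0.6]
opening: 0.0599
grip_force: 0.0
```

>>> move_arm:
  steps:
    - [[0,0,-1],0]
    - [[0,0,-3],0]
    - [[0,0,-4],0]
    - [[0,0,-2],0]
    - [[0,0,0],0]
    - [[0,0,0],0]

```text
t: 13.95
tool_pos: [0.535, 0.1305, 0.1982]
tool_rot: [1.333, 2.844, 0.001]
force: [0.5, -0.3, -0.3]
opening: 0.0601
grip_force: 0.0
```

```bash
python3 o.py
python3 - <<'E'
import pickle;from h import *
from workcell import manip,imaging
s=manip.observe();w=imaging.read_camera("wrist");sc=imaging.read_camera("scene");pickle.dump((s,w,sc),open("d4.pkl","wb"))
u,v=proj(w,np.array([.534,.131,.12])).round().astype(int);print(u,v)
a,b=proj(sc,np.array([.534,.131,.08])).round().astype(int)
save("p4",np.hstack([cv2.resize(w["frame"][v-60:v+60,u-60:u+60],(480,480),interpolation=cv2.INTER_CUBIC),cv2.resize(sc["frame"][b-60:b+60,a-40:a+40],(320,480),interpolation=cv2.INTER_CUBIC)]))
E
```

```text
13.95 F [ 0.5 -0.3 -0.3] Tz 0.009 T [-0.05  0.04  0.01] head 0.6941 z 0.1982 q6 -0.5 tq6 -0.001
314 205
```

View pics/p4.png

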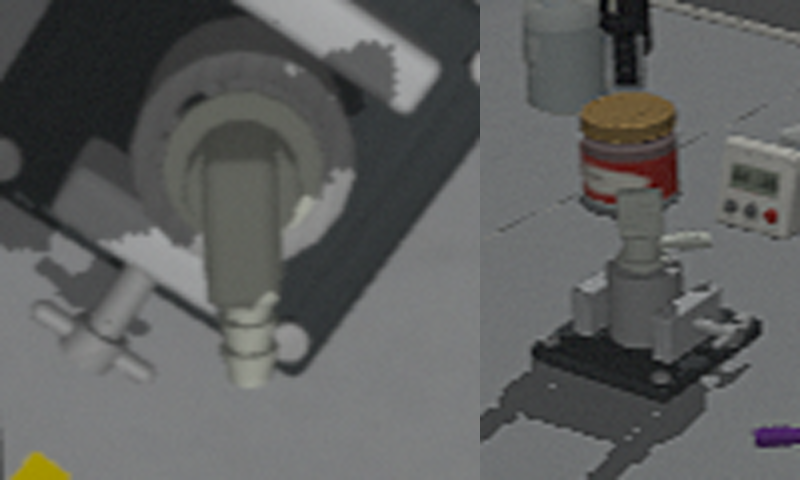

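The elbow stands upright and fully down in the port. Its plate and tail are still in line with the tool (no slip in the grip), and the gripper is clear of it.

```bash
python3 -c "
from workcell import job
print(job.job_done())"
```

```text
the job is handed in; nothing more can be done
None
```

The elbow is in the port with its lugs through the slots, tightened about 0.35 rad (20 degrees) past the point where it went stiff, and left upright and released. The tightening figure comes from the tool's turn and wrist torque, since the ring itself can't be read. I handed the job in, but it returned no verdict.

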